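# Load the microscope stage and set it to the mark

### The job

Load the stage for inspection: set the round sample holder down into the round pocket of the carriage first, then the square one into the square pocket, without dropping them. Then turn the black knob on the sloping console until the carriage's pointer lines up with the pointed rider on the scale (not the round rider), and let go. Do not push the carriage itself, and leave the other things on the bench where they are.

Things in the scene. Friction and masses are not known exactly. Their poses are not given: they have to be found in the camera images.
- stage: Fixed white casting: deck 142 (x) x 300 (y) mm, top at 90 mm; a grey console 140 mm wide slopes down from it to the robot at 30 degrees, from z = 90 mm at x = -62 mm to z = 29 mm at x = -169 mm. Origin: on the bench under the deck's middle; x away from the console, y along the deck, z up. The scale is a 16 mm wide white bar along y at x = -55 mm, top at 100 mm.
- carriage: Aluminium plate 90 (x) x 150 (y) x 18 mm sliding on the deck along the stage's y, with a 36 mm round and a 34 mm square pocket, both 8 mm deep, 72 mm apart, and a black pointer on its console side. Origin: centre of its underside (92 mm above the bench; its top is at 110 mm), axes as the stage's. The knob drives it, 16 mm per rad.
- pocket_round (a point): Centre of the floor of the round pocket (+y half of the carriage), 8 mm below the carriage's top; axes as the carriage's.
- pocket_square (a point): Centre of the floor of the square pocket (-y half of the carriage), 8 mm below the carriage's top; its sides lie along the carriage's x and y.
- pointer (a point): Tip of the carriage's black pointer, on the carriage's middle line, reaching towards the scale; axes as the carriage's. Only its position along the scale (stage y) matters.
- mark: The pointed rider: a dark steel block 12 mm wide, 10 mm high, with a wedge tip towards the carriage, fixed on the scale. Origin: middle of its underside, in line with its tip; axes as the stage's: y runs along the scale.
- blank: The other rider, a round dark steel stud of 13 mm diameter, 10 mm high, fixed on the scale. Not the mark. It may stand on either side.
- knob (a joint): Angle of the knob, rad, -3.5 to 3.5; grows clockwise as seen facing the knob. +1 rad moves the carriage 16 mm towards the stage's -y (to the right seen from the robot).
- knob_grip (a point): Grip point of the black bar knob: on its axis, 29 mm out from the sloping face, 6 mm below the bar's top. z points out along the knob's axis (leaning 30 degrees to the robot), x along the bar, turning with it. The bar is 50 long (x), 12 wide (y) and 26 mm tall, on a 50 mm disc, 8.5 mm thick.
- round_holder: Round aluminium sample holder, 30 mm diameter, 40 mm tall. Origin: centre of its underside, z up its axis.
- square_holder: Square aluminium sample holder, 28 x 28 x 40 mm. Origin: centre of its underside, z up, x and y along its sides.
- eyepiece: Bystander: black eyepiece, 34 mm diameter, 48 mm tall, standing. Origin: centre of its underside.
- objective: Bystander: brass objective, 28 mm diameter, 42 mm tall, standing. Origin: centre of its underside.
- jar: Bystander: small jar, 32 mm diameter, 55 mm tall. Origin: centre of its underside.
- dish: Bystander: clear flat dish, 56 mm diameter, 15 mm tall. Origin: centre of its underside.
- beaker: Bystander: glass beaker, 68 mm diameter, 85 mm tall. Origin: centre of its underside.
- slide_box: Bystander: wooden slide box 85 x 60 x 32 mm. Origin: centre of its underside.
Things that resemble listed ones, but are neither listed nor needed, are in the scene too. What is shaped like the square_holder but blue or purple is not meant.

How it is judged:
By the outcome, as a careful person would: the job done as asked, in the order asked, and still so for the second after the job is handed in, with the robot touching nothing.
It also fails if it takes over 72 s, if anything falls off the work surface, if the arm or the gripper's body presses on something with over 40 N, if the wrist force passes 120 N, or if a joint passes its speed limit or range.

### The arm

A 6-joint arm with a two-finger parallel gripper is mounted at the origin on the work surface. World frame = base frame: x ahead of the robot, y to its left, z up, the work surface at z = 0. Lengths are in m, angles in rad, forces in N, time in s.
With the tool pointing down it reaches from about 0.25 to 0.725 m from the base axis. Payload 9.7 kg.
Tool frame: the origin (TCP) lies at the very end of the fingers, on their centre line; the grasp point (between the pads) lies 19 mm behind it (arm.grip_depth is the distance from the TCP to the grasp point, in m); z points along the fingers, y is the line along which they close (so a half turn about z gives the same grasp; the last joint's range is limited). The gripper opens to 85 mm and grips with 20 to 120 N. Pads are 22 mm wide; open, the fingers measure 114 mm over their backs; the gripper's body (76 mm by 85 mm) begins 54 mm behind the grasp point. The pads swing forward as they close: fully open they stand 13 mm farther back than shut.
Start: joints at [1.263, 0.087, 0.176, 1.66, 0, 1.571], TCP at [0.167, 0.524, 0.196] pointing down, gripper open.
Joint ranges: [-3.13, 3.13], [-0.85, 1.81], [-1.15, 1.24], [-2.2, 2.28], [-1.44, 1.52], [-3.14, 3.14]. Speed limits (rad/s): [2.22, 2.22, 2.57, 3.14, 3.14, 3.14].

### API

Orientations are given as [roll, pitch, yaw] about the fixed x, y, z axes, in that order (R = Rz(yaw) Ry(pitch) Rx(roll)).
In Python, from plant import monitor, vision, arm, silhouettes gives the robot as it stands.
- The arm moves only by the shell command python3 -m crank 'ROWS'. ROWS is text: rows parted by semicolons, each of 7 numbers parted by spaces: the shift along the tool's x, y, z in mm, then the turn, a rotation vector about the tool's x, y, z in degrees, then the finger opening in mm, from 0 to 85.4. In form: tx ty tz wx wy wz grip; .... A call has exactly 10 rows; each row shifts and turns the commanded pose from where the row before left it, along the tool's axes as they then stand; what a row does not reach is not made up. A row lasts 1/8 s, in which the tool goes at most 62.5 mm and 10.7 degrees, less where a joint would pass 70% of its speed; a pose out of reach is approached as far as the arm can. A call with a gripper value outside its range is refused whole. The fingers move at their own pace and stop on an object; the grip force is fixed at half the most. Time passes only in rows, so rows that do not move let the fingers close, or fill a call up. It gives the time, the measured TCP pose, the force, the opening and the grip force at its end, in the units of the state.
- monitor.sense(): the state, without advancing time (a new reading comes with each control period).
- vision.get_image(name): name is "side" or "top" or "wrist"; returns a dict with "image" (384x512x3 uint8, red, green, blue), "z_map" (384x512 float32, m along the optical axis (not along the pixel's ray), 0 where there is no reading), "camera_matrix" (3x3 intrinsics, pixels), "view" (4x4, takes a point from world to camera coordinates). Camera axes: x right, y up, looking along -z (the intrinsics and any distortion apply to the point x, -y, -z); pixel columns grow to the right and rows downward; lengths in m; the calibration is good to about 2 mm. A picture is of the moment at which its call begins.
- arm.job_done(): hands the job in; it is judged then, once.
Trained networks look in a picture, given as the dict that the camera call returned (one of the last four; its "shot" number tells which), for a name from the list of things; names that differ only in an ending like _2 or _b are one class to them, and where a whole thing is asked for, a point or a joint stands for the part that bears it (a point fixed in the world has none). Each returns a list of dicts, best first, with "p" (0 to 1); they miss things now and then, are a little off and sometimes report something else, mostly with a low value. They report only what shows in the picture. A call takes as long as a camera call. They do not tell look-alikes from the thing itself.
- silhouettes(query, picture): "mask" (384x512 bool, what is visible of it) and "rect" ([left, top, right, bottom] in pixels, round what is visible of it).
The state is a dict: "time": time; "q": joint angles; "qvel": joint speeds; "tau": joint torques, N m; "eef_pos": TCP position; "eef_rot": TCP orientation; "ft_force": force on the tool from outside, world axes, zero at the start; "moment": the same for the moment, N m; "opening": finger opening in m; "gripper_force": force on a finger pad.
Only numpy, scipy, OpenCV 4.12 (cv2) and the standard library are available. Lean on these libraries where they do the work, as an engineer would, in place of code of your own. Each camera call takes 0.05 s, during which the arm holds its last target. There are 200 camera calls.

## Working session

There is one attempt and no reset: what is moved stays moved. The work goes in short steps, Python scripts to look and compute and a shell command to move; the robot and the scene stay as the last step left them, time stands still between calls to the robot, and variables do not carry over. Pictures are saved under pics/ and viewed, at most 10 in all, crops included, and the job is handed in when it is done.

```bash
ls; mkdir -p pics; cat > h.py <<'E'
import numpy as np, cv2
from plant import monitor, vision, arm, silhouettes
def pts(im, mask=None):
    """world points HxWx3 from z_map (nan if none)"""
    K=np.array(im["camera_matrix"]);V=np.array(im["view"]);z=im["z_map"].astype(float)
    v,u=np.mgrid[:z.shape[0],:z.shape[1]]
    x=(u-K[0,2])/K[0,0]*z; y=(v-K[1,2])/K[1,1]*z
    P=np.stack([x,-y,-z,np.ones_like(z)],-1)@np.linalg.inv(V).T
    P=P[...,:3]; P[z<=0]=np.nan
    return P
def save(im,name): cv2.imwrite("pics/"+name,cv2.cvtColor(im["image"],cv2.COLOR_RGB2BGR))
E
python3 - <<'E'
from h import *
s=monitor.sense(); print(s["eef_pos"],s["eef_rot"],s["opening"],s["time"])
for n in("top","side"):
    im=vision.get_image(n); save(im,n+"0.png"); P=pts(im)
    print(n,im["shot"],[k for k in im])
    np.savez(n+"0.npz",P=P,I=im["image"])
    for q in ["round_holder","square_holder","carriage","mark","blank","knob","pointer","stage","eyepiece","objective","jar","dish","beaker","slide_box"]:
        for d in silhouettes(q,im)[:4]:
            m=d["mask"]; p=P[m]; p=p[np.isfinite(p[:,0])]
            if len(p)<3: print(q,"few",d["rect"]);continue
            zt=np.percentile(p[:,2],95); t=p[p[:,2]>zt-.004]
            print(q,round(d["p"],2),np.round(d["rect"]).astype(int).tolist(),len(p),"top",np.round(zt,3),"c",t.mean(0).round(3)[:2],"ext",np.ptp(t,axis=0).round(3)[:2],"col",im["image"][m].mean(0).astype(int))
E
```

```text
pics
[0.16654612 0.52388953 0.19536705] [-3.14023864e+00 -1.10288095e-06  2.83377841e+00] 0.08530837864230593 0.0
top 1 ['image', 'z_map', 'camera_matrix', 'view', 'shot']
square_holder 0.73 [413, 253, 426, 266] 170 top 0.044 c [ 0.381 -0.431] ext [0.034 0.032] col [ 50  80 145]
square_holder 0.6 [354, 241, 369, 251] 132 top 0.044 c [ 0.42 -0.27] ext [0.027 0.027] col [106  73 137]
square_holder 0.49 [384, 229, 398, 241] 156 top 0.045 c [ 0.445 -0.352] ext [0.027 0.027] col [157 157 162]
carriage 0.7 [238, 140, 302, 188] 2030 top 0.114 c [ 0.618 -0.023] ext [0.109 0.158] col [232 231 235]
carriage 0.52 [380, 213, 395, 223] 164 top 0.059 c [ 0.497 -0.346] ext [0.027 0.028] col [199 201 200]
pointer 0.58 [238, 140, 300, 188] 2014 top 0.114 c [ 0.618 -0.023] ext [0.109 0.157] col [232 231 235]
stage 0.7 [210, 138, 327, 239] 8121 top 0.112 c [ 0.619 -0.022] ext [0.13  0.179] col [220 219 222]
eyepiece 0.73 [236, 143, 302, 187] 2053 top 0.114 c [ 0.618 -0.023] ext [0.109 0.158] col [232 230 234]
eyepiece 0.62 [111, 204, 122, 218] 141 top 0.05 c [0.501 0.392] ext [0.03  0.029] col [39 41 4
[... 1504 characters left out ...]
.79 [234, 154, 329, 263] 7671 top 0.11 c [ 0.619 -0.027] ext [0.126 0.162] col [183 184 184]
objective 0.46 [224, 336, 234, 349] 158 top 0.042 c [ 0.402 -0.354] ext [0.017 0.014] col [136 117  75]
objective 0.25 [279, 170, 321, 218] 1674 top 0.111 c [ 0.619 -0.027] ext [0.107 0.161] col [202 202 203]
jar 0.54 [266, 319, 279, 339] 304 top 0.056 c [ 0.499 -0.347] ext [0.028 0.03 ] col [176 179 176]
dish 0.45 [206, 129, 220, 146] 201 top 0.016 c [0.407 0.34 ] ext [0.053 0.058] col [155 161 161]
beaker 0.62 [286, 104, 302, 140] 541 top 0.083 c [0.67  0.322] ext [0.064 0.07 ] col [130 140 140]
slide_box 0.98 [319, 307, 360, 345] 1209 top 0.034 c [ 0.647 -0.35 ] ext [0.09  0.074] col [194 168 133]
```

```bash
python3 - <<'E'
import cv2
a=cv2.imread("pics/top0.png")
cv2.imwrite("pics/top0c.png",cv2.resize(a[120:290,90:440],(800,389),interpolation=cv2.INTER_CUBIC))
E
```

```text
(no output)
```

View pics/top0c.png

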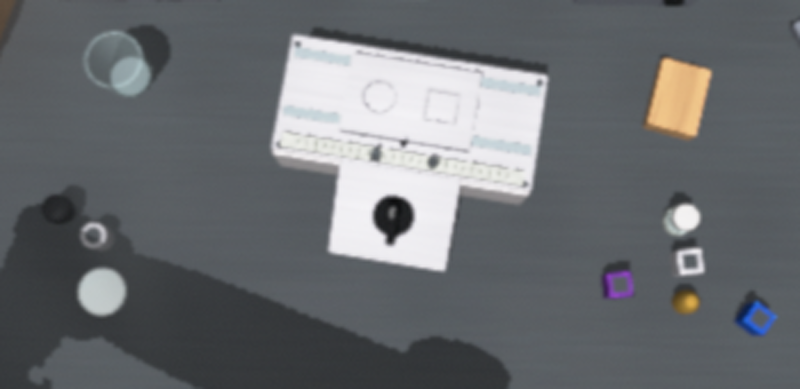

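```bash
cat >> h.py <<'E'
from scipy.spatial.transform import Rotation as Ro
def cur():
    s=monitor.sense(); return np.array(s["eef_pos"]),Ro.from_euler("xyz",s["eef_rot"]).as_matrix(),s
def down(close_deg):
    """tool-down R whose y axis (closing line) points along world angle close_deg"""
    return Ro.from_euler("xyz",[180,0,close_deg+90],degrees=True).as_matrix()
def go(p,R,n,p0=None,R0=None):
    """identical row repeated n times that reaches pose"""
    if p0 is None: p0,R0,_=cur()
    w=Ro.from_matrix(R0.T@R).as_rotvec()/n
    S=sum(Ro.from_rotvec(w*k).as_matrix() for k in range(n))
    t=np.linalg.solve(S,R0.T@(np.array(p)-p0))
    print(n,"x",np.round(t*1000,1),np.round(np.degrees(w),2))
E
python3 - <<'E'
from h import *
go([.471,.347,.15],down(121),9)
E
```

```text
9 x [-33.3 -22.6   5.1] [-0.  -0.  -5.4]
```

```bash
python3 -m crank '-33.3 -22.6 5.1 0 0 -5.4 85; -33.3 -22.6 5.1 0 0 -5.4 85; -33.3 -22.6 5.1 0 0 -5.4 85; -33.3 -22.6 5.1 0 0 -5.4 85; -33.3 -22.6 5.1 0 0 -5.4 85; -33.3 -22.6 5.1 0 0 -5.4 85; -33.3 -22.6 5.1 0 0 -5.4 85; -33.3 -22.6 5.1 0 0 -5.4 85; -33.3 -22.6 5.1 0 0 -5.4 60; 0 0 0 0 0 0 56'
python3 - <<'E'
from h import *
im=vision.get_image("wrist"); save(im,"w1.png"); P=pts(im)
C=np.linalg.inv(im["view"]); print(C.round(3))
for q in ["round_holder","eyepiece","dish"]:
    for d in silhouettes(q,im)[:3]:
        p=P[d["mask"]]; p=p[np.isfinite(p[:,0])]
        if len(p)<3: continue
        zt=np.percentile(p[:,2],95); t=p[p[:,2]>zt-.003]
        c,r=cv2.minEnclosingCircle((t[:,:2]*1000).astype(np.float32))
        print(q,round(d["p"],2),np.round(d["rect"]),len(p),zt.round(4),t.mean(0).round(4),"circ",c,r)
E
```

```text
time: 2.75
eef_pos: [0.4723, 0.3463, 0.1488]
eef_rot: [-3.141, -0.002, -2.603]
ft_force: [-0.6, 1.1, 0.4]
opening: 0.0562
gripper_force: 0.0
[[-0.513 -0.817 -0.262  0.406]
 [ 0.858 -0.489 -0.156  0.307]
 [-0.    -0.306  0.952  0.326]
 [ 0.     0.     0.     1.   ]]
round_holder 0.71 [246. 159. 274. 195.] 823 0.0405 [0.4705 0.3498 0.0395] circ (470.87908935546875, 350.1812438964844) 14.81518840789795
round_holder 0.19 [126. 274. 157. 364.] 422 0.0844 [0.7018 0.3339 0.0834] circ (700.1634521484375, 333.4503479003906) 12.759358406066895
eyepiece 0.92 [264. 199. 300. 240.] 985 0.0479 [0.5013 0.3949 0.0467] circ (501.5725402832031, 395.1118469238281) 16.04294776916504
dish 0.88 [256.  90. 312. 145.] 2230 0.0155 [0.4061 0.3429 0.0144] circ (406.60943603515625, 343.2845764160156) 27.748416900634766
```

View pics/w1.png

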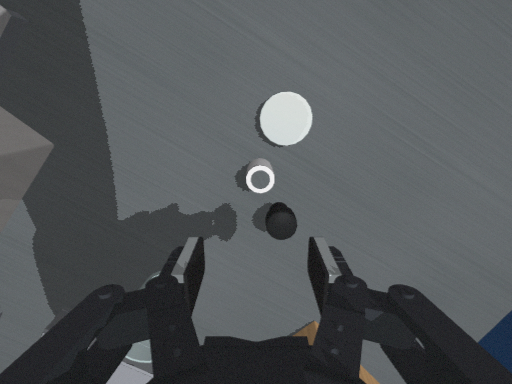

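```bash
python3 - <<'E'
from h import *
go([.4708,.349,.012],down(121),5)
E
```

```text
5 x [-0.3  0.1 27.7] [ 0.    0.   -0.01]
```

```bash
python3 -m crank '-.3 .1 28 0 0 0 56; -.3 .1 28 0 0 0 56; -.3 .1 28 0 0 0 56; -.3 .1 28 0 0 0 56; -.3 .1 26 0 0 0 56; 0 0 0 0 0 0 56; 0 0 0 0 0 0 0; 0 0 0 0 0 0 0; 0 0 0 0 0 0 0; 0 0 0 0 0 0 0'
python3 - <<'E'
from h import *
print(cur()[2])
E
```

```text
time: 4.2
eef_pos: [0.4717, 0.3486, 0.0126]
eef_rot: [3.142, 0.001, -2.601]
ft_force: [0.3, 0.5, 0.8]
opening: -0.0
gripper_force: 0.0
{'time': 4.2, 'q': array([ 6.36488188e-01,  1.79956418e-01, -7.55589430e-02,  1.31464446e+00,
        1.72433317e-05,  9.61091216e-02]), 'qvel': array([-0.00013299,  0.00362415, -0.00286387, -0.00144682, -0.00084575,
       -0.00072612]), 'tau': array([ 4.03995963e-02, -5.78256226e+01,  4.64053309e+01, -3.19163166e-05,
        9.66302141e-04,  9.11729621e-04]), 'eef_pos': array([0.47170788, 0.34864591, 0.01262043]), 'eef_rot': array([ 3.14151441e+00,  6.31917734e-04, -2.60121361e+00]), 'ft_force': array([0.31352186, 0.45721086, 0.78487617]), 'moment': array([-0.03419334,  0.0304724 ,  0.05682692]), 'gripper_force': 0.0, 'opening': -4.587871907491345e-05}
```

```bash
python3 - <<'E'
from h import *
im=vision.get_image("side"); save(im,"s1.png"); P=pts(im)
im2=vision.get_image("wrist"); save(im2,"w2.png")
a=cv2.imread("pics/s1.png")[90:190,180:320]; b=cv2.imread("pics/w2.png")
cv2.imwrite("pics/j.png",np.hstack([cv2.resize(a,(420,300),interpolation=2),cv2.resize(b,(380,300))]))
E
```

```text
(no output)
```

View pics/j.png

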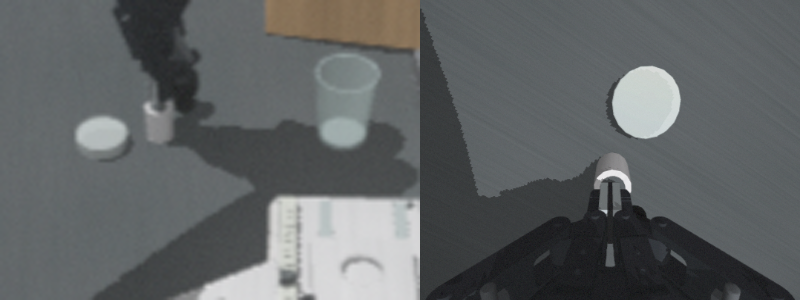

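```bash
python3 - <<'E'
from h import *
for n in("wrist","side","top"):
    im=vision.get_image(n); P=pts(im)
    for q in ["round_holder","eyepiece","dish"]:
        for d in silhouettes(q,im)[:2]:
            p=P[d["mask"]]; p=p[np.isfinite(p[:,0])]
            if len(p)<3: continue
            zt=np.percentile(p[:,2],95); t=p[p[:,2]>zt-.003]
            c,r=cv2.minEnclosingCircle((t[:,:2]*1000).astype(np.float32))
            print(n,q,round(d["p"],2),np.round(d["rect"]),len(p),zt.round(4),"all",p.mean(0).round(4),"circ",np.round(c,1),round(r,1))
    sel=(abs(P[...,0]-.46)<.05)&(abs(P[...,1]-.35)<.035)&(P[...,2]>.02)&(P[...,2]<.05)&(im["image"].min(-1)>90)
    t=P[sel]; print(n,"bright",len(t),t.min(0).round(3),t.max(0).round(3),np.median(t,0).round(3))
E
```

```text
wrist round_holder 0.64 [235. 196. 284. 245.] 1599 0.0402 all [0.4625 0.3448 0.0302] circ [470.2 349.6] 14.5
wrist eyepiece 0.76 [287. 263. 310. 284.] 254 0.0301 all [0.4895 0.3922 0.0155] circ [486.9 391.6] 5.6
wrist dish 0.82 [261.  84. 350. 176.] 6703 0.0154 all [0.4057 0.3426 0.0143] circ [406.7 343.3] 27.7
wrist dish 0.38 [286. 263. 310. 283.] 274 0.03 all [0.4896 0.3924 0.015 ] circ [486.9 391.6] 5.6
wrist bright 1241 [0.456 0.335 0.02 ] [0.479 0.365 0.042] [0.462 0.345 0.039]
side dish 0.44 [206. 131. 222. 144.] 204 0.0159 all [0.4071 0.3368 0.0111] circ [405.8 340.8] 28.4
side bright 62 [0.457 0.331 0.02 ] [0.485 0.361 0.042] [0.47  0.34  0.035]
top round_holder 0.56 [128. 220. 138. 230.] 59 0.044 all [0.4643 0.3389 0.027 ] circ [463.8 339.3] 11.3
top round_holder 0.17 [236. 145. 299. 187.] 2080 0.1136 all [ 0.6184 -0.0229  0.108 ] circ [618.5 -22.9] 83.6
top dish 0.76 [128. 238. 147. 256.] 231 0.0186 all [0.4095 0.3332 0.0162] circ [402.3 288. ] 69.9
top bright 42 [0.416 0.333 0.02 ] [0.477 0.356 0.045] [0.461 0.339 0.036]
```

```bash
python3 - <<'E'
import cv2
b=cv2.imread("pics/w2.png")[170:330,180:340]
cv2.imwrite("pics/j2.png",cv2.resize(b,(600,600),interpolation=2))
E
```

```text
(no output)
```

View pics/j2.png

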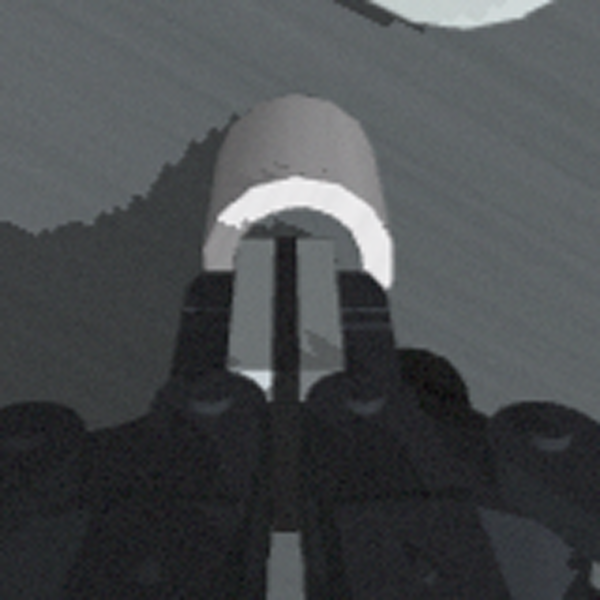

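```bash
python3 - <<'E'
from h import *
im=vision.get_image("wrist"); P=pts(im); p0,R,s=cur()
print(p0,s["opening"],s["gripper_force"])
for (u,v) in [(247,235),(247,245),(247,260),(265,235),(265,245),(265,260),(257,225),(237,245),(275,245),(237,255),(277,255)]:
    print(u,v,P[v,u].round(4),"tool",(R.T@(P[v,u]-p0)*1000).round(1),im["image"][v,u])
E
```

```text
[0.4714976  0.34851253 0.01217545] -0.0004380524352800813 0.0
247 235 [0.4654 0.3395 0.0525] tool [  9.8  -4.6 -40.3] [107 112 115]
247 245 [0.4648 0.3395 0.0643] tool [ 10.4  -4.2 -52.2] [107 113 114]
247 260 [0.4644 0.3398 0.0782] tool [ 10.5  -3.8 -66. ] [107 111 114]
265 235 [0.4605 0.3475 0.0527] tool [ 10.    4.9 -40.5] [107 114 115]
265 245 [0.4604 0.3471 0.064 ] tool [ 10.2   4.5 -51.8] [109 112 114]
265 260 [0.4604 0.3466 0.0781] tool [ 10.5   4.1 -65.9] [92 95 96]
257 225 [0.4624 0.3439 0.0406] tool [ 10.1   0.7 -28.4] [214 213 214]
237 245 [0.4713 0.3371 0.0563] tool [  6.1  -9.7 -44.1] [37 37 36]
275 245 [0.4608 0.3536 0.0573] tool [  6.6   9.9 -45.1] [37 39 41]
237 255 [0.4712 0.3378 0.0658] tool [  5.7  -9.1 -53.6] [31 28 37]
277 255 [nan nan nan] tool [nan nan nan] [29 32 34]
```

```bash
python3 - <<'E'
from h import *
im=vision.get_image("wrist"); P=pts(im); p0,R,s=cur()
for v in range(222,240,2): print(v,((P[v,[243,247,265,270]]-p0)@R*1000).round(0).tolist(),im["image"][v,[243,247,265,270],0])
im=vision.get_image("side"); P=pts(im)
sel=(np.hypot(P[...,0]-p0[0],P[...,1]-p0[1])<.03)&(P[...,2]>.015)
v,u=np.where(sel); 
for r in range(v.min(),v.max()+1):
    k=v==r
    if k.any(): print(r,u[k].min(),u[k].max(),P[v[k],u[k]].mean(0).round(3),im["image"][v[k],u[k],0].astype(int).tolist())
E
```

```text
222 [[10.0, -7.0, -25.0], [12.0, -5.0, -27.0], [11.0, 5.0, -27.0], [11.0, 8.0, -27.0]] [106 231 233 231]
224 [[10.0, -7.0, -28.0], [10.0, -5.0, -28.0], [10.0, 5.0, -27.0], [10.0, 8.0, -28.0]] [227 232 231 232]
226 [[8.0, -7.0, -26.0], [9.0, -5.0, -27.0], [9.0, 5.0, -27.0], [9.0, 8.0, -26.0]] [232 234 191 233]
228 [[8.0, -7.0, -27.0], [7.0, -5.0, -26.0], [7.0, 5.0, -26.0], [8.0, 8.0, -28.0]] [230 233  92 229]
230 [[7.0, -7.0, -27.0], [7.0, -5.0, -27.0], [7.0, 5.0, -28.0], [7.0, 8.0, -28.0]] [233  86  91  96]
232 [[5.0, -7.0, -27.0], [5.0, -5.0, -27.0], [6.0, 5.0, -28.0], [5.0, 8.0, -27.0]] [148  55  93  96]
234 [[10.0, -7.0, -40.0], [10.0, -5.0, -40.0], [10.0, 5.0, -39.0], [4.0, 8.0, -28.0]] [135 104 111  96]
236 [[10.0, -7.0, -42.0], [10.0, -5.0, -42.0], [10.0, 5.0, -42.0], [3.0, 8.0, -27.0]] [111 106 108  98]
238 [[10.0, -6.0, -45.0], [11.0, -4.0, -45.0], [11.0, 5.0, -45.0], [2.0, 8.0, -27.0]] [102 108 108  95]
54 238 239 [0.498 0.34  0.293] [126, 134]
55 236 239 [0.495 0.341 0.29 ] [125, 135, 138, 138]
56 234 239 [0.492 0.337 0.289] [127, 134, 137, 136, 138, 138]
57 232 237 [0.486 
[... 2385 characters left out ...]
237 [0.471 0.347 0.041] [183, 136, 99, 87, 74, 76, 98, 118, 107]
126 229 237 [0.471 0.345 0.039] [186, 160, 124, 93, 79, 86, 112, 124, 107]
127 229 237 [0.471 0.34  0.039] [176, 188, 170, 142, 115, 119, 126, 123, 109]
128 229 237 [0.47  0.338 0.036] [140, 151, 159, 152, 136, 133, 127, 119, 109]
129 229 237 [0.47  0.337 0.033] [139, 138, 137, 136, 135, 132, 126, 116, 105]
130 229 237 [0.47  0.338 0.028] [139, 140, 136, 134, 134, 133, 125, 118, 97]
131 229 237 [0.47  0.338 0.023] [135, 139, 138, 137, 134, 132, 128, 116, 97]
132 230 237 [0.471 0.338 0.019] [139, 136, 135, 133, 130, 125, 116, 97]
133 232 236 [0.473 0.335 0.018] [134, 132, 131, 127, 118]
134 232 233 [0.467 0.332 0.016] [134, 133]
```

```bash
python3 -m crank '0 0 0 0 0 0 56; 0 0 0 0 0 0 56; 0 0 0 0 0 0 56; 0 0 0 0 0 0 56; 0 0 0 0 0 0 56; 0 0 9 0 0 0 56; 0 0 9 0 0 0 56; 0 0 9 0 0 0 56; 0 0 7 0 0 0 56; 0 0 0 0 0 0 56'
python3 - <<'E'
from h import *
im=vision.get_image("wrist"); P=pts(im); save(im,"w3.png"); p0,R,s=cur()
T=(P-p0)@R*1000
# finger pads: tool |y| 20..45, find most forward tool z
for s_ in(-1,1):
    m=(s_*T[...,1]>22)&(s_*T[...,1]<45)&(abs(T[...,0])<14)&(T[...,2]<-15)
    t=T[m]; print(s_,len(t),t[:,2].max().round(1),np.percentile(t[:,2],98).round(1),abs(t[:,1]).min().round(1),t[:,0].max().round(1), (P[m][:,2].min()).round(4))
E
```

```text
time: 6.3
eef_pos: [0.4711, 0.3482, -0.0227]
eef_rot: [-3.141, -0.001, -2.601]
ft_force: [0.8, 0.6, -0.5]
opening: 0.0558
gripper_force: 0.0
-1 4885 -19.7 -20.6 22.0 14.0 -0.0024
1 4908 -19.4 -20.6 22.0 14.0 -0.0027
```

View pics/w3.png

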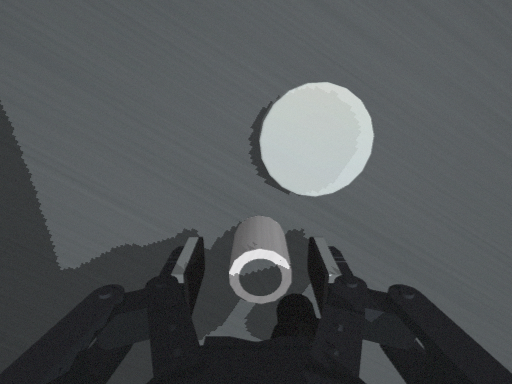

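```bash
python3 -m crank '0 0 0 0 0 0 0; 0 0 0 0 0 0 0; 0 0 0 0 0 0 0; 0 0 0 0 0 0 0; 0 0 -5 0 0 0 0; 0 0 -20 0 0 0 0; 0 0 -40 0 0 0 0; 0 0 -50 0 0 0 0; 0 0 -50 0 0 0 0; 0 0 0 0 0 0 0'
python3 - <<'E'
from h import *
p0,R,s=cur(); print(p0,s["opening"],s["gripper_force"])
# holder in wrist view
im=vision.get_image("wrist"); P=pts(im); p0,R,s=cur()
for d in silhouettes("round_holder",im)[:2]:
    p=P[d["mask"]]; p=p[np.isfinite(p[:,0])]; t=(p-p0)@R*1000
    print(d["p"],d["rect"],t.min(0).round(1),t.max(0).round(1),np.percentile(t,[3,50,97],axis=0).round(1).tolist())
# stage measurement from top and side views
for n in("top","side"):
    d=np.load(n+"0.npz"); P=d["P"]; I=d["I"].astype(int)
    near=(abs(P[...,0]-.6)<.12)&(abs(P[...,1]+.02)<.2)
    off={"top":.004,"side":.001}[n]
    # deck+carriage outline: points z>.08
    m=near&(P[...,2]>.08+off)&(P[...,0]>.5)
    q=P[m][:,:2]; print(n,"deck", cv2.minAreaRect((q*1000).astype(np.float32)))
    m=near&(abs(P[...,2]-.110-off)<.005)&(P[...,0]>.55)
    q=P[m]; print(n,"car",len(q),np.median(q[:,2]).round(4), cv2.minAreaRect((q[:,:2]*1000).astype(np.float32)))
    dk=near&(abs(P[...,2]-.09-off)<.004); print("deckz",np.median(P[dk][:,2]).round(4))
E
```

```text
time: 7.6
eef_pos: [0.4729, 0.3495, 0.1476]
eef_rot: [3.141, 0.006, -2.601]
ft_force: [0.1, 0.0, -0.7]
opening: 0.0281
gripper_force: 59.1
[0.47290344 0.34954355 0.14763244] 0.028090540706618428 59.14742052555084
0.73 [226.6, 212.5, 287.0, 300.7] [-15.6 -14.3 -65.4] [ 14.4  14.2 -23.8] [[-12.3, -12.5, -64.3], [6.4, -0.2, -62.9], [13.8, 12.3, -29.3]]
top deck ((590.0838623046875, -19.669586181640625), (300.4735107421875, 181.51068115234375), 81.05797576904297)
top car 1117 0.111 ((605.928955078125, -20.8475341796875), (149.59190368652344, 118.1398696899414), 81.44597625732422)
deckz 0.092
side deck ((590.343017578125, -18.868011474609375), (303.5562438964844, 181.93589782714844), 81.07551574707031)
side car 1348 0.1091 ((607.4437255859375, -20.57115936279297), (155.0545654296875, 118.09475708007812), 82.13860321044922)
deckz 0.0896
```

```bash
python3 - <<'E'
from h import *
go([.625,.012,.1476],down(171.5),9)
E
```

```text
9 x [ 20.5 -37.2  -0.5] [ 0.    0.   -5.61]
```

```bash
python3 -m crank '20.5 -37.2 -.5 0 0 -5.6 0; 20.5 -37.2 -.5 0 0 -5.6 0; 20.5 -37.2 -.5 0 0 -5.6 0; 20.5 -37.2 -.5 0 0 -5.6 0; 20.5 -37.2 -.5 0 0 -5.6 0; 20.5 -37.2 -.5 0 0 -5.6 0; 20.5 -37.2 -.5 0 0 -5.6 0; 20.5 -37.2 -.5 0 0 -5.6 0; 20.5 -37.2 -.5 0 0 -5.6 0; 0 0 0 0 0 0 0'
python3 - <<'E'
from h import *
im=vision.get_image("wrist"); save(im,"w4.png"); P=pts(im); p0,R,s=cur(); np.savez("w4.npz",P=P,I=im["image"],p0=p0,R=R)
print(s["opening"],s["gripper_force"],p0)
for q in("carriage","mark","blank","pointer","knob"):
    for d in silhouettes(q,im)[:2]:
        p=P[d["mask"]]; p=p[np.isfinite(p[:,0])]
        print(q,round(d["p"],2),np.round(d["rect"]),len(p),np.median(p,axis=0).round(4) if len(p) else 0)
E
```

```text
time: 8.95
eef_pos: [0.6254, 0.0096, 0.1444]
eef_rot: [3.137, -0.001, -1.723]
ft_force: [-1.1, 0.3, -0.8]
opening: 0.028
gripper_force: 59.3
0.02868034216124608 59.31375861167908 [0.62456602 0.01073664 0.14497837]
carriage 0.86 [192.  56. 325. 246.] 21192 [ 0.6175 -0.0403  0.1092]
mark 0.91 [329. 192. 350. 206.] 329 [0.5604 0.0151 0.109 ]
blank 0.68 [335. 107. 357. 125.] 302 [ 0.5526 -0.0482  0.1091]
pointer 0.93 [186.  56. 330. 244.] 21346 [ 0.6176 -0.0404  0.1092]
knob 0.86 [373. 127. 447. 184.] 2445 [ 0.4988 -0.0069  0.0763]
```

View pics/w4.png

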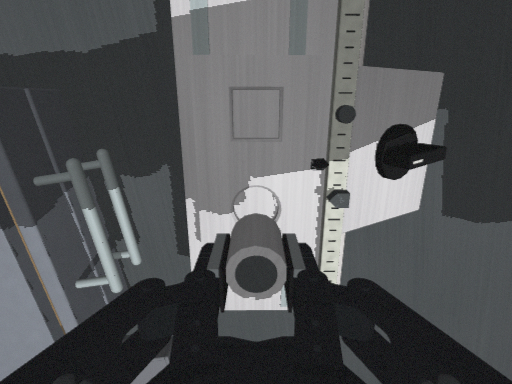

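```bash
cat >> h.py <<'E'
def onplane(im_K,V,uv,z):
    """rays through pixels uv (N,2) meet plane z"""
    C=np.linalg.inv(V); uv=np.asarray(uv,float)
    d=np.c_[(uv[:,0]-im_K[0,2])/im_K[0,0],-(uv[:,1]-im_K[1,2])/im_K[1,1],-np.ones(len(uv))]@C[:3,:3].T
    return C[:3,3]+d*((z-C[2,3])/d[:,2])[:,None]
E
python3 - <<'E'
from h import *
im=vision.get_image("wrist"); P=pts(im);K=np.array(im["camera_matrix"]);V=np.array(im["view"])
Z=np.nan_to_num(P[...,2]); Z=cv2.medianBlur(Z.astype(np.float32),3)
print("top z",np.median(Z[145:180,200:290]), "floor sq",np.median(Z[105:125,245:270]))
zt=float(np.median(Z[145:180,200:290]))
m=np.zeros(Z.shape,bool); m[75:150,215:300]=(Z[75:150,215:300]<zt-.003)
n,l,st,c=cv2.connectedComponentsWithStats(m.astype(np.uint8)); k=1+st[1:,4].argmax(); print(st[k],c[k])
v,u=np.where(l==k); q=onplane(K,V,np.c_[u,v],zt); r=cv2.minAreaRect((q[:,:2]*1000).astype(np.float32)); print("square",r, q.mean(0)[:2].round(4))
m[:]=0; m[175:225,225:295]=(Z[175:225,225:295]<zt-.003)&(Z[175:225,225:295]>.09)
n,l,st,c=cv2.connectedComponentsWithStats(m.astype(np.uint8)); k=1+st[1:,4].argmax(); print(st[k],c[k])
L=l==k; b=[]
for u in range(232,284):
    vs=np.where(L[:,u])[0]
    if len(vs): b.append((u,vs.min()-.5))
q=onplane(K,V,b,zt)[:,:2]*1000
A=np.c_[2*q,np.ones(len(q))]; x=np.linalg.lstsq(A,(q**2).sum(1),rcond=None)[0]; print("round fit",x[:2],np.sqrt(x[2]+x[0]**2+x[1]**2))
from scipy.optimize import least_squares
f=least_squares(lambda c:np.hypot(*(q-c).T)-18,x[:2],loss="soft_l1"); print("r18",f.x,np.abs(f.fun).mean())
# carriage side edges: on rows, bounds of z within 3mm of top
e=[]
for vv in range(70,180,5):
    us=np.where(abs(Z[vv,185:330]-zt)<.003)[0]+185
    e.append((us.min(),vv)); 
qe=onplane(K,V,e,zt)[:,:2]; print("far edge dir",np.degrees(np.arctan2(*(np.polyfit(qe[:,1],qe[:,0],1)[0],1))), qe[[0,-1]].round(4).tolist())
# pointer/mark/blank
print("pix guesses ptr,mark tip", onplane(K,V,[(320,163),(312,163),(338,198),(330,198),(345,113)],zt).round(4).tolist())
p0,R,s=cur(); print("tool",p0)
# holder position
for d in silhouettes("round_holder",im)[:1]:
    p=P[d["mask"]]; p=p[np.isfinite(p[:,0])]; t=p[p[:,2]>np.percentile(p[:,2],97)-.003]; print(d["p"],"holder top",cv2.minEnclosingCircle((t[:,:2]*1000).astype(np.float32)),t[:,2].mean())
E
```

```text
top z 0.1094241 floor sq 0.101331405
[ 231   86   48   49 2236] [254.05724508 109.32692308]
square ((615.7306518554688, -56.97230529785156), (33.35870361328125, 33.48286056518555), 81.11477661132812) [ 0.6156 -0.0577]
[ 232  182   45   36 1228] [253.91693811 199.86400651]
round fit [626.53003715  13.38324415] 17.793441013851975
r18 [626.56692554  13.63040331] 0.18123312561132987
far edge dir 8.783660085341666 [[0.6554, -0.0903], [0.6672, -0.0164]]
pix guesses ptr,mark tip [[0.572, -0.0115, 0.1094], [0.578, -0.0124, 0.1094], [0.5602, 0.0188, 0.1094], [0.5665, 0.0178, 0.1094], [0.5511, -0.0455, 0.1094]]
tool [0.62459552 0.01240396 0.14787864]
0.93 holder top ((625.1751708984375, 12.389010429382324), 15.630749702453613) 0.20819998512109897
```

```bash
python3 - <<'E'
from h import *
p0,R,s=cur(); print(p0, (R.T@np.array([.0014,.0012,-.062])*1000).round(1))
E
```

```text
[0.62470164 0.01230124 0.14798016] [-1.4 -1.2 62. ]
```

```bash
python3 -m crank '-1.4 -1.2 5 0 0 0 0; 0 0 15 0 0 0 0; 0 0 15 0 0 0 0; 0 0 12 0 0 0 0; 0 0 8 0 0 0 0; 0 0 5 0 0 0 0; 0 0 2 0 0 0 0; 0 0 2 0 0 0 0; 0 0 1 0 0 0 0; 0 0 0 0 0 0 0'
python3 - <<'E'
from h import *
im=vision.get_image("wrist"); P=pts(im); p0,R,s=cur(); print(p0,s["ft_force"])
for d in silhouettes("round_holder",im)[:1]:
    p=P[d["mask"]]; p=p[np.isfinite(p[:,0])]; t=p[p[:,2]>np.percentile(p[:,2],97)-.003]; print(d["p"],"holder top",cv2.minEnclosingCircle((t[:,:2]*1000).astype(np.float32)),t[:,2].mean())
E
```

```text
time: 10.6
eef_pos: [0.6265, 0.0128, 0.0828]
eef_rot: [-3.141, 0.0, -1.722]
ft_force: [0.2, 0.9, -1.2]
opening: 0.0281
gripper_force: 59.3
[0.62655283 0.01285353 0.08283903] [-5.95367303e-01 -1.52790731e-03 -1.58978133e+00]
0.65 holder top ((627.3098754882812, 12.6253080368042), 15.161212921142578) 0.14333364553475922
```

```bash
python3 -m crank '0 0 .5 0 0 0 0; 0 0 .5 0 0 0 0; 0 0 .5 0 0 0 0; 0 0 .5 0 0 0 0; 0 0 .3 0 0 0 0; 0 0 0 0 0 0 0; 0 0 0 0 0 0 0; 0 0 0 0 0 0 0; 0 0 0 0 0 0 0; 0 0 0 0 0 0 0'
```

```text
time: 11.95
eef_pos: [0.6265, 0.0128, 0.0809]
eef_rot: [-3.141, 0.0, -1.722]
ft_force: [-2.1, 0.0, 5.4]
opening: 0.0283
gripper_force: 59.6
```

```bash
python3 -m crank '0 0 0 0 0 0 36; 0 0 0 0 0 0 50; 0 0 0 0 0 0 50; 0 0 0 0 0 0 50; 0 0 -5 0 0 0 50; 0 0 -15 0 0 0 50; 0 0 -25 0 0 0 50; 0 0 -25 0 0 0 50; 0 0 -15 0 0 0 50; 0 0 0 0 0 0 50'
python3 - <<'E'
from h import *
im=vision.get_image("wrist"); save(im,"w5.png"); P=pts(im);p0,R,s=cur(); print(p0,s["opening"])
for q in("round_holder","carriage"):
  for d in silhouettes(q,im)[:1]:
    p=P[d["mask"]]; p=p[np.isfinite(p[:,0])]; t=p[p[:,2]>np.percentile(p[:,2],97)-.003]; print(d["p"],d["rect"],q,cv2.minEnclosingCircle((t[:,:2]*1000).astype(np.float32)),t[:,2].mean(),np.median(p,0).round(4))
go([.447,-.350,.10],down(90-8.75),9)
E
```

```text
time: 13.2
eef_pos: [0.6271, 0.0129, 0.1669]
eef_rot: [-3.139, 0.0, -1.722]
ft_force: [-0.4, -0.0, -0.5]
opening: 0.0498
gripper_force: 0.0
[0.62669423 0.01286873 0.16555897] 0.050103316853596536
0.59 [239.2, 173.5, 276.2, 226.8] round_holder ((627.1133422851562, 12.480360984802246), 15.001424789428711) 0.1414762889756046 [0.6267 0.0079 0.1411]
0.76 [201.5, 53.9, 323.2, 239.7] carriage ((620.8683471679688, -22.3116397857666), 86.18021392822266) 0.1093777170206061 [ 0.6172 -0.0376  0.1092]
9 x [ 46.1 -19.    7.1] [ 1.000e-02 -1.000e-02  1.001e+01]
```

```bash
python3 -m crank '46 -19 7 0 0 10 55; 46 -19 7 0 0 10 55; 46 -19 7 0 0 10 55; 46 -19 7 0 0 10 55; 46 -19 7 0 0 10 55; 46 -19 7 0 0 10 55; 46 -19 7 0 0 10 55; 46 -19 7 0 0 10 55; 46 -19 7 0 0 10 55; 0 0 0 0 0 0 55'
python3 - <<'E'
from h import *
im=vision.get_image("wrist"); save(im,"w6.png"); P=pts(im);p0,R,s=cur(); print(p0,s["eef_rot"],s["opening"])
for d in silhouettes("square_holder",im)[:4]:
    p=P[d["mask"]]; p=p[np.isfinite(p[:,0])]; t=p[p[:,2]>np.percentile(p[:,2],95)-.0035]; print(round(d["p"],2),np.round(d["rect"]),cv2.minAreaRect((t[:,:2]*1000).astype(np.float32)),t[:,2].mean().round(4),im["image"][d["mask"]].mean(0).astype(int))
E
```

```text
time: 14.6
eef_pos: [0.4451, -0.3502, 0.1011]
eef_rot: [3.141, -0.002, 2.985]
ft_force: [1.0, 0.3, 1.2]
opening: 0.0551
gripper_force: 0.0
[ 0.44669122 -0.34981926  0.10154575] [ 3.14087939e+00 -1.13432986e-03  2.98898812e+00] 0.05503378083423922
0.96 [320. 126. 366. 170.] ((420.2207946777344, -269.2847595214844), (28.339977264404297, 28.19268226623535), 4.082700252532959) 0.0395 [78 53 97]
0.94 [237. 165. 272. 215.] ((447.8123779296875, -351.9783020019531), (28.36903190612793, 27.890573501586914), 4.902359962463379) 0.0395 [173 174 176]
0.75 [128. 111. 183. 156.] ((382.85394287109375, -430.4478454589844), (28.297605514526367, 28.24669075012207), 53.34870147705078) 0.0395 [ 60 100 167]
0.69 [258. 312. 315. 345.] ((612.973876953125, -340.508056640625), (56.37645721435547, 17.25714683532715), 75.79243469238281) 0.0307 [144 117  83]
```

View pics/w6.png

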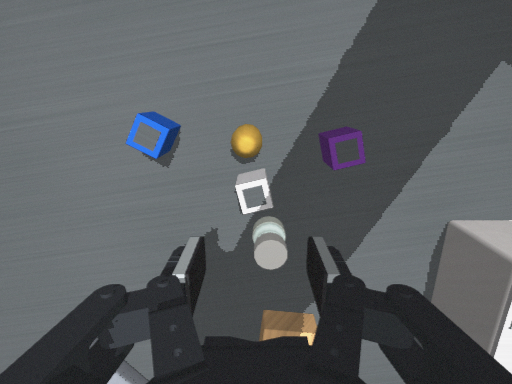

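```bash
python3 - <<'E'
from h import *
go([.4478,-.352,.1],down(94.9),2)
go([.4478,-.352,-.022],down(94.9),5,np.array([.4478,-.352,.1]),down(94.9))
E
```

```text
2 x [-0.1 -1.3  0.9] [ 0.02 -0.01 -6.77]
5 x [-0.  -0.  24.4] [0. 0. 0.]
```

```bash
python3 -m crank '0 -1.3 1 0 0 -6.8 55; 0 -1.3 1 0 0 -6.8 55; 0 0 24 0 0 0 55; 0 0 30 0 0 0 55; 0 0 30 0 0 0 55; 0 0 22 0 0 0 55; 0 0 10 0 0 0 55; 0 0 5.5 0 0 0 55; 0 0 0 0 0 0 55; 0 0 0 0 0 0 55'
python3 -m crank '0 0 0 0 0 0 0; 0 0 0 0 0 0 0; 0 0 0 0 0 0 0; 0 0 0 0 0 0 0; 0 0 -5 0 0 0 0; 0 0 -20 0 0 0 0; 0 0 -40 0 0 0 0; 0 0 -50 0 0 0 0; 0 0 -45 0 0 0 0; 0 0 0 0 0 0 0'
python3 - <<'E'
from h import *
p0,R,s=cur(); go([.6157,-.0575,.1476],down(171.25),9)
E
```

```text
time: 15.95
eef_pos: [0.4485, -0.3524, -0.0203]
eef_rot: [-3.141, 0.001, -3.055]
ft_force: [0.0, 0.2, 0.5]
opening: 0.0552
gripper_force: 0.0
time: 17.2
eef_pos: [0.4492, -0.3531, 0.1428]
eef_rot: [-3.138, 0.004, -3.055]
ft_force: [-0.0, -0.8, -1.1]
opening: 0.0271
gripper_force: 59.2
9 x [-37.7  15.   -0.5] [-0.04  0.01 -8.48]
```

```bash
python3 -m crank '-37.7 15 -.5 0 0 -8.5 0; -37.7 15 -.5 0 0 -8.5 0; -37.7 15 -.5 0 0 -8.5 0; -37.7 15 -.5 0 0 -8.5 0; -37.7 15 -.5 0 0 -8.5 0; -37.7 15 -.5 0 0 -8.5 0; -37.7 15 -.5 0 0 -8.5 0; -37.7 15 -.5 0 0 -8.5 0; -37.7 15 -.5 0 0 -8.5 0; 0 0 0 0 0 0 0'
python3 - <<'E'
from h import *
im=vision.get_image("wrist"); save(im,"w7.png"); P=pts(im);p0,R,s=cur(); print(p0,s["eef_rot"],s["opening"])
K=np.array(im["camera_matrix"]);V=np.array(im["view"]);Z=cv2.medianBlur(np.nan_to_num(P[...,2]).astype(np.float32),3)
for d in silhouettes("square_holder",im)[:2]:
    p=P[d["mask"]]; p=p[np.isfinite(p[:,0])]; t=p[p[:,2]>np.percentile(p[:,2],95)-.0035]; print(round(d["p"],2),np.round(d["rect"]),cv2.minAreaRect((t[:,:2]*1000).astype(np.float32)),t[:,2].mean().round(4))
# visible part of pocket opening -> stage frame
zt=.1094; a=np.radians(-8.8); x=np.array([np.cos(a),np.sin(a)]); y=np.array([-x[1],x[0]])
m=(Z<zt-.003)&(Z>.098); v,u=np.where(m); q=onplane(K,V,np.c_[u,v],zt)[:,:2]-[.6157,-.0572]
k=(np.abs(q)<.022).all(1); q=q[k]*1000; print(len(q),"stage x",np.percentile(q@x,[1,99]),"y",np.percentile(q@y,[1,99]))
E
```

```text
time: 18.45
eef_pos: [0.6134, -0.0541, 0.1421]
eef_rot: [3.139, 0.0, -1.715]
ft_force: [-0.1, -0.8, -1.3]
opening: 0.027
gripper_force: 59.2
[ 0.61361472 -0.0555188   0.14219125] [ 3.13987030e+00 -2.67612234e-04 -1.71861835e+00] 0.027028423876941515
0.62 [226. 211. 286. 296.] ((614.0200805664062, -55.06956481933594), (29.044017791748047, 27.18146514892578), 82.18085479736328) 0.2019
0.47 [367. 197. 431. 246.] ((498.29486083984375, -3.233274459838867), (10.73610782623291, 18.754737854003906), 83.2734146118164) 0.0979
1481 stage x [-16.42300122  16.26372189] y [-16.95121304   9.93711564]
```

```bash
python3 - <<'E'
from h import *
p0,R,s=cur(); print(p0, (R.T@np.array([.0017,-.0021,0])*1000).round(1))
E
python3 -m crank '1.9 -2 5 0 0 0 0; 0 0 15 0 0 0 0; 0 0 15 0 0 0 0; 0 0 10 0 0 0 0; 0 0 5 0 0 0 0; 0 0 3 0 0 0 0; 0 0 0 0 0 0 0; 0 0 0 0 0 0 0; 0 0 0 0 0 0 0; 0 0 0 0 0 0 0'
python3 - <<'E'
from h import *
im=vision.get_image("wrist"); P=pts(im);p0,R,s=cur(); print(p0,s["eef_rot"],s["ft_force"])
for d in silhouettes("square_holder",im)[:2]:
    p=P[d["mask"]]; p=p[np.isfinite(p[:,0])]; t=p[p[:,2]>np.percentile(p[:,2],95)-.0035]; print(round(d["p"],2),np.round(d["rect"]),cv2.minAreaRect((t[:,:2]*1000).astype(np.float32)),t[:,2].mean().round(4))
E
```

```text
[ 0.61369893 -0.05650412  0.14230184] [ 1.8 -2.  -0. ]
time: 19.8
eef_pos: [0.6159, -0.0587, 0.0906]
eef_rot: [-3.141, 0.0, -1.72]
ft_force: [-0.3, 1.1, -0.7]
opening: 0.0273
gripper_force: 59.2
[ 0.61584131 -0.05875893  0.09051949] [-3.14140661e+00  1.31922649e-06 -1.71974350e+00] [ 0.78959164  0.85799512 -1.99432224]
0.82 [227. 214. 285. 298.] ((616.3934936523438, -59.353050231933594), (28.73874282836914, 27.254751205444336), 81.60462188720703) 0.1504
```

```bash
python3 -m crank '-1.3 .5 -1 0 0 0 0; 0 0 0 0 0 0 0; 0 0 2 0 0 0 0; 0 0 2 0 0 0 0; 0 0 2 0 0 0 0; 0 0 1.5 0 0 0 0; 0 0 1 0 0 0 0; 0 0 .5 0 0 0 0; 0 0 0 0 0 0 0; 0 0 0 0 0 0 0'
```

```text
time: 21.15
eef_pos: [0.6155, -0.0574, 0.0825]
eef_rot: [-3.141, 0.0, -1.72]
ft_force: [0.8, 0.6, -0.6]
opening: 0.0269
gripper_force: 59.2
```

```bash
python3 - <<'E'
from h import *
im=vision.get_image("wrist"); P=pts(im);p0,R,s=cur(); print(p0,s["ft_force"])
for d in silhouettes("square_holder",im)[:1]:
    p=P[d["mask"]]; p=p[np.isfinite(p[:,0])]; t=p[p[:,2]>np.percentile(p[:,2],95)-.0035]; print(round(d["p"],2),cv2.minAreaRect((t[:,:2]*1000).astype(np.float32)),t[:,2].mean().round(4))
E
```

```text
[ 0.61550652 -0.05740499  0.08249337] [-0.22021198  0.03118365 -0.19181808]
0.96 ((616.21630859375, -58.346221923828125), (29.103633880615234, 27.307085037231445), 80.75013732910156) 0.1424
```

```bash
python3 -m crank '0 0 .4 0 0 0 0; 0 0 .4 0 0 0 0; 0 0 .4 0 0 0 0; 0 0 0 0 0 0 0; 0 0 0 0 0 0 0; 0 0 0 0 0 0 34; 0 0 0 0 0 0 50; 0 0 0 0 0 0 50; 0 0 0 0 0 0 50; 0 0 0 0 0 0 50'
python3 -m crank '0 0 -5 0 0 0 50; 0 0 -15 0 0 0 50; 0 0 -25 0 0 0 50; 0 0 -25 0 0 0 50; 0 0 -20 0 0 0 50; 0 0 -10 0 0 0 50; 0 0 0 0 0 0 50; 0 0 0 0 0 0 50; 0 0 0 0 0 0 50; 0 0 0 0 0 0 50'
python3 - <<'E'
from h import *
im=vision.get_image("wrist"); save(im,"w8.png"); P=pts(im);p0,R,s=cur(); print(p0,s["eef_rot"])
np.savez("w8.npz",P=P,I=im["image"],K=im["camera_matrix"],V=im["view"])
for q in("round_holder","square_holder","mark","blank","knob","carriage"):
  for d in silhouettes(q,im)[:2]:
    p=P[d["mask"]]; p=p[np.isfinite(p[:,0])]; t=p[p[:,2]>np.percentile(p[:,2],95)-.0035]; print(q,round(d["p"],2),np.round(d["rect"]),cv2.minAreaRect((t[:,:2]*1000).astype(np.float32)),t[:,2].mean().round(4))
E
```

```text
time: 22.5
eef_pos: [0.6155, -0.0574, 0.0811]
eef_rot: [3.142, -0.0, -1.72]
ft_force: [-0.1, 0.2, 0.0]
opening: 0.0502
gripper_force: 0.0
time: 23.75
eef_pos: [0.6153, -0.0574, 0.1807]
eef_rot: [3.141, -0.0, -1.72]
ft_force: [-1.4, 1.0, 0.2]
opening: 0.0499
gripper_force: 0.0
[ 0.61531477 -0.05739815  0.18078042] [ 3.14095032e+00 -5.49221674e-05 -1.71975558e+00]
round_holder 0.84 [240. 244. 270. 291.] ((627.094970703125, 12.417526245117188), (29.007749557495117, 29.297489166259766), 9.968337059020996) 0.1414
square_holder 0.75 [239. 172. 274. 217.] ((616.2171630859375, -57.80134201049805), (28.416629791259766, 27.63515281677246), 80.64191436767578) 0.1415
blank 0.58 [317. 184. 338. 197.] ((551.5665893554688, -47.87364959716797), (11.997589111328125, 12.54919719696045), 67.36273956298828) 0.1091
knob 0.84 [356. 188. 411. 231.] ((497.5890808105469, -2.8432912826538086), (11.742451667785645, 17.894065856933594), 88.97476959228516) 0.098
```

View pics/w8.png

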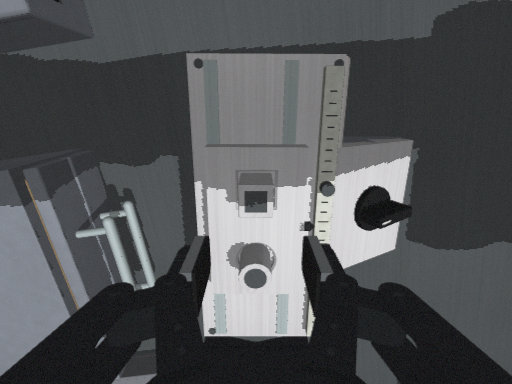

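```bash
cat >> h.py <<'E'
A=np.radians(-8.8); XH=np.array([np.cos(A),np.sin(A),0]); YH=np.array([-np.sin(A),np.cos(A),0]); ZH=np.array([0,0,1.])
SO=np.array([.6211,-.0219,0])-.010*XH   # stage origin (its y: carriage at start)
SR=np.c_[XH,YH,ZH]
NK=SR@[-.5,0,.8660]; DK=SR@[.8660,0,.5]   # knob axis out; up-slope dir
EDGE=SO+SR@[-.062,0,.09]
E
python3 - <<'E'
from h import *
for n in("w4","w8","top0","side0"):
    d=np.load(n+".npz"); P=d["P"]; I=d["I"].astype(int)
    S=(P-SO)@SR; H=(P-EDGE)@NK*1000; a=(P-EDGE)@DK*1000; b=S[...,1]*1000
    reg=(a>-120)&(a<-8)&(abs(b)<68)
    face=reg&(abs(H)<8)&(I.min(-1)>110); print(n,"face H",np.median(H[face]).round(2),face.sum(),"a",np.percentile(a[face],[.5,99.5]).round(1),"b",np.percentile(b[face],[.5,99.5]).round(1))
    h0=np.median(H[face])
    dark=reg&(I.max(-1)<130)
    top=dark&(H-h0>31)&(H-h0<40)
    q=np.c_[a[top],b[top]].astype(np.float32)
    if len(q)>5: print("  bar top n",len(q),np.median(H[top]-h0).round(1),cv2.minAreaRect(q),q.mean(0))
    dk=dark&(abs(H-h0-8.5)<3); q=np.c_[a[dk],b[dk]].astype(np.float32)
    if len(q)>5: print("  disc",len(q),cv2.minEnclosingCircle(q))
d=np.load("w4.npz");P=d["P"];I=d["I"].astype(int);S=(P-SO)@SR*1000
for nm,m in {"ptr":(abs(S[...,0]+40)<9)&(abs(S[...,1])<12)&(I.max(-1)<60),
 "mark":(abs(S[...,0]+53)<12)&(abs(S[...,1]-27)<10)&(S[...,2]>105),
 "blank":(abs(S[...,0]+55)<10)&(abs(S[...,1]+36)<10)&(S[...,2]>105)}.items():
    s=S[m]; print(nm,len(s),s.min(0).round(1),s.max(0).round(1),np.median(s,0).round(1))
    t=s[s[:,0]<s[:,0].min()+3] if nm=="ptr" else s[s[:,0]>s[:,0].max()-3]; print("   tip",t.mean(0).round(1))
E
```

```text
w4 face H -0.05 8743 a [-119.3   -8.4] b [-67.5  67.2]
  bar top n 539 34.3 ((-60.58567810058594, -1.2183923721313477), (52.04511260986328, 11.980457305908203), 4.605036735534668) [-57.379414   -1.6058557]
  disc 1039 ((-60.49469757080078, -1.5215656757354736), 25.482114791870117)
w8 face H -0.08 5894 a [-119.2   -8.5] b [-67.5  66.7]
  bar top n 376 34.2 ((-60.127105712890625, -1.4127740859985352), (50.33303451538086, 12.055837631225586), 4.153487205505371) [-58.044765   -2.2574022]
  disc 630 ((-59.807682037353516, -1.1226763725280762), 25.138532638549805)
top0 face H 0.98 1689 a [-119.4   -8.4] b [-67.3  66.5]
  bar top n 72 34.4 ((-59.6826171875, -2.579401969909668), (48.45075225830078, 11.923449516296387), 4.25829553604126) [-59.887432   -2.5072455]
  disc 133 ((-59.54821014404297, -2.9972047805786133), 24.561914443969727)
side0 face H -0.16 1081 a [-119.5   -8.6] b [-67.6  67. ]
  bar top n 54 34.0 ((-60.80653381347656, -2.832526206970215), (48.478050231933594, 13.501144409179688), 0.3552896976470947) [-60.88996    -3.8216462]
  disc 90 ((-60.167930603027344, -4.174185752868652), 23.908674240112305)
ptr 154 [-47.2  -3.6  92.5] [-31.5   6.1 110.6] [-37.6   0.3 109.4]
   tip [-46.4   2.8  97.8]
mark 2200 [-63.   18.6 105. ] [-41.   35.4 269.8] [-45.6  20.4 261. ]
   tip [-42.4  20.3 258.2]
blank 277 [-60.9 -42.2 105.1] [-48.2 -29.7 111.2] [-54.4 -36.  109.2]
   tip [-49.8 -36.1 108.5]
```

```bash
cat >> h.py <<'E'
def knob(h,ang=4.4,a=-.0603,b=-.0014):
    """reported-TCP pose with tool on knob axis, h m out of the face, bar angle ang in (DK,YH)"""
    B=np.cos(np.radians(ang))*DK+np.sin(np.radians(ang))*YH
    x=-B; z=-NK; y=np.cross(z,x)
    return EDGE+a*DK+b*YH+h*NK, np.c_[x,y,z]
def row(p,R,n):
    p0,R0,_=cur(); go(p,R,n,p0,R0)
E
python3 - <<'E'
from h import *
p,R=knob(.065); print(p,R.round(2).tolist()); row(p,R,10)
d=np.load("w4.npz");P=d["P"];I=d["I"].astype(int);S=(P-SO)@SR*1000
z=S[...,2]
for nm,m in {"ptr":(abs(S[...,0]+40)<9)&(abs(S[...,1])<12)&(I.max(-1)<60),
 "mark":(abs(S[...,0]+53)<12)&(abs(S[...,1]-27)<12)&(z>104)&(z<114)}.items():
    s=S[m]
    for x0 in np.arange(-64,-30,2):
        t=s[abs(s[:,0]-x0)<1]
        if len(t): print(nm,x0,len(t),"y",t[:,1].min().round(1),t[:,1].max().round(1),"z",np.median(t[:,2]).round(1))
E
```

```text
[0.46601087 0.00069239 0.11614   ] [[-0.87, 0.09, 0.49], [0.06, 1.0, -0.08], [-0.5, -0.04, -0.87]]
10 x [ 8.7 16.8  3.3] [ 2.42 -2.23  8.37]
ptr -48 1 y 4.8 4.8 z 96.0
ptr -46 3 y 1.5 6.1 z 94.0
ptr -44 5 y -0.4 1.4 z 109.3
ptr -42 18 y -2.0 2.5 z 109.4
ptr -40 29 y -3.6 4.2 z 109.5
ptr -38 30 y -3.5 4.1 z 109.3
ptr -36 28 y -3.6 4.5 z 109.4
ptr -34 25 y -3.6 3.4 z 109.5
ptr -32 15 y -3.5 3.6 z 109.1
mark -64 1 y 27.4 27.4 z 108.9
mark -62 38 y 22.9 35.1 z 109.2
mark -60 44 y 22.9 35.4 z 109.5
mark -58 42 y 22.9 34.9 z 109.3
mark -56 42 y 22.9 35.2 z 109.2
mark -54 41 y 23.0 34.9 z 109.4
mark -52 41 y 23.0 34.7 z 109.2
mark -50 30 y 25.0 33.1 z 108.8
mark -48 14 y 27.1 29.6 z 107.9
```

```bash
python3 -m crank '8.7 16.8 3.3 2.4 -2.2 8.4 40; 8.7 16.8 3.3 2.4 -2.2 8.4 40; 8.7 16.8 3.3 2.4 -2.2 8.4 40; 8.7 16.8 3.3 2.4 -2.2 8.4 40; 8.7 16.8 3.3 2.4 -2.2 8.4 40; 8.7 16.8 3.3 2.4 -2.2 8.4 40; 8.7 16.8 3.3 2.4 -2.2 8.4 40; 8.7 16.8 3.3 2.4 -2.2 8.4 40; 8.7 16.8 3.3 2.4 -2.2 8.4 40; 8.7 16.8 3.3 2.4 -2.2 8.4 40'
python3 - <<'E'
from h import *
im=vision.get_image("wrist"); im=vision.get_image("wrist"); P=pts(im); I=im["image"].astype(int)
H=(P-EDGE)@NK*1000; a=(P-EDGE)@DK*1000; b=(P-SO)@YH*1000
m=(a>-120)&(a<0)&(abs(b)<60)&(H>31)&(H<40)&(I.max(-1)<130)
q=np.c_[a[m],b[m]].astype(np.float32); print(len(q),cv2.minAreaRect(q) if len(q)>5 else 0)
p0,R0,s=cur(); print(s["q"].round(2))
row(*knob(.065),1); row(*knob(-.022),6)
E
```

```text
time: 25.35
eef_pos: [0.4657, 0.0012, 0.1163]
eef_rot: [-3.1, 0.518, 3.066]
ft_force: [-0.4, 0.0, -0.1]
opening: 0.0401
gripper_force: 0.0
898 ((-61.84355545043945, -1.0622491836547852), (49.28954315185547, 11.706015586853027), 3.65352463722229)
[ 0.09 -0.72 -0.71  1.08 -0.12  0.14]
1 x [-1.7 -2.  -0.2] [-0.06 -0.35 -0.29]
6 x [-0.3 -0.3 14.5] [-0.01 -0.06 -0.05]
```

```bash
python3 -m crank '-1 -2 10 0 -.3 -.3 40; 0 0 14 0 0 0 40; 0 0 16 0 0 0 40; 0 0 16 0 0 0 40; 0 0 14 0 0 0 40; 0 0 10 0 0 0 40; 0 0 7 0 0 0 40; 0 0 0 0 0 0 40; 0 0 0 0 0 0 40; 0 0 0 0 0 0 40'
python3 - <<'E'
from h import *
im=vision.get_image("wrist"); save(im,"w9.png"); P=pts(im); p0,R,s=cur(); T=(P-p0)@R*1000
I=im["image"].astype(int)
m=(abs(T[...,0])<30)&(abs(T[...,1])<16)&(((P-EDGE)@NK)>.031)&(((P-EDGE)@NK)<.038)&(I.max(-1)<130)
t=T[m]; print(len(t),np.percentile(t,[2,50,98],axis=0).round(1).tolist())
row(*knob(-.022),1); print(s["ft_force"])
E
```

```text
time: 26.7
eef_pos: [0.5098, -0.0075, 0.0419]
eef_rot: [-3.094, 0.521, 3.079]
ft_force: [0.5, -0.9, 0.1]
opening: 0.04
gripper_force: 0.0
2197 [[-20.3, -3.6, -57.2], [6.4, 2.1, -56.0], [27.1, 7.8, -53.9]]
1 x [1.3 1.5 0.4] [-0.09 -0.02  0.12]
[ 0.42531382  0.21315083 -0.27039595]
```

View pics/w9.png

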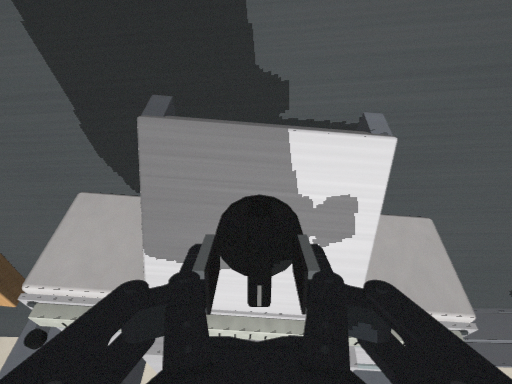

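```bash
python3 -m crank '1.5 2 0 0 0 0 40; 0 0 0 0 0 0 40; 0 0 0 0 0 0 0; 0 0 0 0 0 0 0; 0 0 0 0 0 0 0; 0 0 0 0 0 0 0; 0 0 0 0 0 0 0; 0 0 0 0 0 -3 0; 0 0 0 0 0 -6 0; 0 0 0 0 0 -6 0'
python3 -m crank '0 0 0 0 0 -6 0; 0 0 0 0 0 -6 0; 0 0 0 0 0 -6 0; 0 0 0 0 0 -6 0; 0 0 0 0 0 -6 0; 0 0 0 0 0 -6 0; 0 0 0 0 0 -5 0; 0 0 0 0 0 0 0; 0 0 0 0 0 0 0; 0 0 0 0 0 0 0'
cat >> h.py <<'E'
def scale(n="side"):
    im=vision.get_image(n); P=pts(im); I=im["image"].astype(int); S=(P-SO)@SR*1000
    h={"top":1.6,"side":0,"wrist":0}[n]
    c=(abs(S[...,2]-109.3-h)<3)&(S[...,0]>-33)&(S[...,0]<56)
    print(n,"carriage y ends",np.percentile(S[c][:,1],[.3,99.7]).round(1))
    for q in("round_holder","square_holder"):
        for d in silhouettes(q,im)[:3]:
            s=S[d["mask"]]; s=s[np.isfinite(s[:,0])]
            if len(s)<5: continue
            t=s[s[:,2]>np.percentile(s[:,2],95)-4]
            print(" ",q,round(d["p"],2),t.mean(0).round(1))
    return im,S
E
python3 - <<'E'
from h import *
for n in("top","side"): scale(n)
print(cur()[2]["q"].round(2)); row(*knob(-.022,ang=4.4+50),1)
E
```

```text
time: 28.0
eef_pos: [0.5084, -0.0056, 0.0406]
eef_rot: [-2.948, 0.488, -2.903]
ft_force: [-6.3, -0.7, 4.7]
opening: 0.0111
gripper_force: 58.8
time: 29.25
eef_pos: [0.5083, -0.0052, 0.0405]
eef_rot: [-2.677, 0.247, -2.18]
ft_force: [-7.9, 1.8, 4.2]
opening: 0.0107
gripper_force: 59.1
top carriage y ends [-60.  528.7]
  square_holder 0.43 [  7.3 -21.7 143.4]
side carriage y ends [-60.6 530.8]
  round_holder 0.74 [-155.2 -361.    40.3]
  round_holder 0.67 [ 10.6  48.8 141.3]
  round_holder 0.32 [  86.7 -320.2   31.9]
  square_holder 0.72 [ 10.2 -21.7 141.1]
  square_holder 0.62 [-150.2 -276.7   39.4]
  square_holder 0.56 [-161.8 -441.8   39.8]
[ 0.06 -0.6  -0.79  0.87 -0.1  -0.87]
1 x [ 0.1 -1.1  0.2] [ 0.05 -0.11  6.15]
```

```bash
python3 -m crank '0 0 0 0 0 -6 0; 0 0 0 0 0 -6 0; 0 0 0 0 0 -6 0; 0 0 0 0 0 -6 0; 0 0 0 0 0 -6 0; 0 0 0 0 0 -6 0; 0 0 0 0 0 -6 0; 0 0 0 0 0 -3 0; 0 0 0 0 0 0 0; 0 0 0 0 0 0 0'
python3 - <<'E'
from h import *
im,S=scale("side"); save(im,"s9.png"); I=im["image"].astype(int)
im2=vision.get_image("wrist"); save(im2,"w10.png"); np.savez("s9.npz",S=S,I=I)
for nm,m in {"ptr":(abs(S[...,0]+38)<6)&(abs(S[...,1]-27)<16)&(I.max(-1)<80)&(S[...,2]>100),"mark":(abs(S[...,0]+53)<12)&(abs(S[...,1]-29)<12)&(S[...,2]>105)&(S[...,2]<114)}.items():
    s=S[m]; print(nm,len(s),np.percentile(s,[2,50,98],axis=0).round(1).tolist() if len(s) else 0)
a=cv2.imread("pics/s9.png")[150:250,225:335]; b=cv2.imread("pics/w10.png")
cv2.imwrite("pics/j9.png",np.hstack([cv2.resize(a,(440,400),interpolation=2),cv2.resize(b,(360,400))]))
E
```

```text
time: 30.8
eef_pos: [0.5079, -0.0051, 0.0402]
eef_rot: [-2.637, -0.135, -1.488]
ft_force: [-11.3, 2.8, 6.8]
opening: 0.0106
gripper_force: 59.5
side carriage y ends [-48.3 531.7]
  round_holder 0.46 [  9.7  59.6 141.6]
  square_holder 0.66 [-162.7 -441.1   39.8]
  square_holder 0.65 [-149.8 -276.5   40. ]
  square_holder 0.59 [ 10.3 -10.2 141.3]
ptr 0 0
mark 25 [[-63.2, 22.2, 105.7], [-55.4, 26.1, 108.9], [-42.2, 32.6, 111.4]]
```

View pics/j9.png

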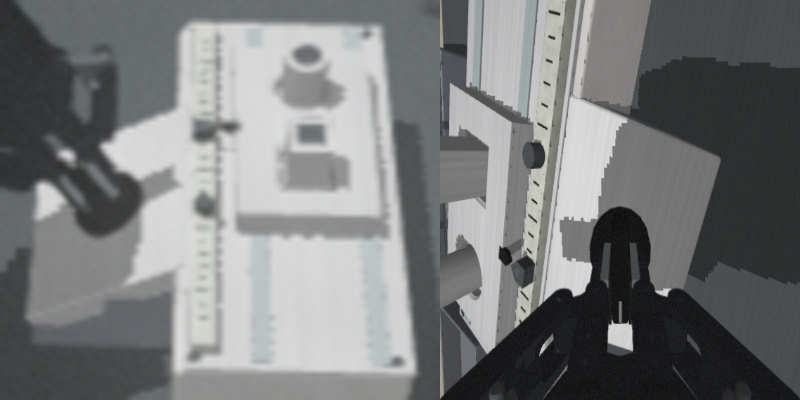

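```bash
cat >> h.py <<'E'
def align():
    im=vision.get_image("wrist"); P=pts(im); I=im["image"].astype(int); S=(P-SO)@SR*1000; x,y,z=S[...,0],S[...,1],S[...,2]
    dark=I.max(-1)<75
    for nm,m,r in(("ptr",dark&(x>-46)&(x<-30)&(abs(y-26)<14)&(z>106)&(z<113),range(-45,-29,2)),("mark",(x>-66)&(x<-44)&(abs(y-29)<12)&(z>106.5)&(z<113),range(-63,-43,3))):
        s=S[m]
        for x0 in r:
            t=s[abs(s[:,0]-x0)<1]
            if len(t)>2: print(nm,x0,len(t),np.percentile(t[:,1],[3,97]).round(1),"mid",np.percentile(t[:,1],[3,97]).mean().round(2),np.median(t[:,2]).round(1))
E
python3 - <<'E'
from h import *
align()
E
```

```text
ptr -45 17 [27.  29.1] mid 28.03 108.2
ptr -43 34 [25.5 31.1] mid 28.31 108.6
ptr -41 51 [24.  32.5] mid 28.28 109.0
ptr -39 43 [24.1 32.8] mid 28.45 109.4
ptr -37 38 [24.2 32.3] mid 28.27 109.3
ptr -35 27 [24.4 32.4] mid 28.41 109.5
ptr -33 26 [25.5 32.4] mid 28.96 109.2
ptr -31 4 [26.2 32.5] mid 29.35 109.1
mark -63 107 [23.1 35.1] mid 29.09 108.3
mark -60 57 [23. 34.] mid 28.49 109.3
mark -57 61 [22.5 34.7] mid 28.59 109.3
mark -54 61 [23.  34.6] mid 28.83 109.3
mark -51 27 [25.6 33.2] mid 29.38 109.3
mark -48 6 [28.7 30.1] mid 29.38 109.5
mark -45 16 [27.  29.1] mid 28.02 108.2
```

```bash
python3 -m crank '0 0 0 0 0 -1 0; 0 0 0 0 0 -.7 0; 0 0 0 0 0 0 0; 0 0 0 0 0 0 0; 0 0 0 0 0 0 20; 0 0 0 0 0 0 36; 0 0 0 0 0 0 36; 0 0 0 0 0 0 36; 0 0 0 0 0 0 36; 0 0 0 0 0 0 36'
python3 - <<'E'
from h import *
align()
E
```

```text
time: 32.3
eef_pos: [0.5085, -0.0056, 0.0404]
eef_rot: [-2.639, -0.15, -1.463]
ft_force: [-0.3, 0.1, 0.1]
opening: 0.036
gripper_force: 0.0
ptr -45 19 [27.5 29.7] mid 28.6 108.5
ptr -43 40 [25.6 31.5] mid 28.55 108.3
ptr -41 46 [24.5 33.4] mid 28.93 109.0
ptr -39 43 [24.6 32.9] mid 28.75 109.3
ptr -37 35 [24.7 32.1] mid 28.38 109.1
ptr -35 10 [24.7 31.8] mid 28.25 108.6
mark -63 105 [23.3 35. ] mid 29.12 108.4
mark -60 59 [23. 35.] mid 29.0 109.4
mark -57 64 [23.1 34.8] mid 28.94 109.3
mark -54 63 [23.1 34.6] mid 28.87 109.3
mark -51 34 [25.7 33. ] mid 29.36 109.4
mark -48 5 [28.5 31. ] mid 29.76 109.3
mark -45 17 [27.5 29.5] mid 28.48 108.7
```

```bash
python3 -m crank '0 0 -5 0 0 0 36; 0 0 -10 0 0 0 36; 0 0 -15 0 0 0 36; 0 0 -20 0 0 0 36; 0 0 -20 0 0 0 36; 0 0 -20 0 0 0 36; 0 0 -10 0 0 0 36; 0 0 0 0 0 0 36; 0 0 0 0 0 0 36; 0 0 0 0 0 0 36'
python3 - <<'E'
from h import *
align(); scale("side"); scale("top")
E
```

```text
time: 33.6
eef_pos: [0.459, 0.0022, 0.1262]
eef_rot: [-2.64, -0.15, -1.463]
ft_force: [-0.0, 1.1, 1.1]
opening: 0.0361
gripper_force: 0.0
ptr -45 6 [27.5 29.6] mid 28.56 108.2
ptr -43 16 [26.5 31.7] mid 29.1 109.3
ptr -41 23 [25.3 32.9] mid 29.09 109.1
ptr -39 15 [24.8 32.5] mid 28.67 109.5
ptr -37 15 [24.8 32.9] mid 28.85 109.1
mark -63 41 [23.4 34.8] mid 29.12 108.5
mark -60 25 [23.1 34.8] mid 28.97 109.3
mark -57 27 [23.5 34.4] mid 28.95 109.3
mark -54 23 [23.4 34.7] mid 29.05 109.5
mark -51 15 [25.5 33.8] mid 29.63 109.4
mark -48 3 [28.6 30.7] mid 29.66 109.5
mark -45 6 [27.5 29.6] mid 28.56 108.2
side carriage y ends [-48.  532.2]
  round_holder 0.72 [ 10.4  59.3 141.2]
  square_holder 0.75 [ 10.4 -10.  141.6]
  square_holder 0.72 [-150.7 -276.2   39.7]
  square_holder 0.49 [-162.5 -441.1   39.8]
top carriage y ends [-47.3 529.3]
  round_holder 0.65 [  8.9  62.8 143.5]
  square_holder 0.48 [-164.  -440.7   41.9]
  square_holder 0.47 [  7.7  -8.4 143.9]
```

```bash
python3 -c "
from plant import arm; print(arm.job_done())"
```

```text
the job is handed in; nothing more can be done
None
```

I set the round holder and then the square holder into their pockets and turned the knob until the pointer lined up with the pointed rider (within about 0.3 mm by the wrist camera). I then let go, backed the arm clear and handed the job in at about 34 s; I was not shown the verdict.

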